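# Open the left-hand-thread strap clamp on a remote-control assembly fixture

## Task

Open the strap clamp so that the remote-control shell under it can be lifted out later: the lever nut on the stud has a left-hand thread, so loosen it the unusual way, clockwise seen from above, until its flange clears the bumps on the strap (half a turn is plenty), then slide the forked strap back along its guides until its tail meets the end stop. Leave the shell lying in its nest and the strap flat between its guides.

Things in the scene. Friction and masses are not known exactly. Their poses are not given: they have to be found in the camera images.
- fixture: Fixed clamping fixture: aluminium plate 284 x 140 x 10 mm on the green bench. Origin on the stud's axis at bench height; x: the way the strap slides back, from the remote shell to the end stop; z up. Grey heel block, top at z 34 mm, x 20 to 165 mm, carries the strap between two side guides 6 mm high. A spare closed remote, 15 mm high, and a low screw dish are on the plate at y 60 mm.
- stud_top (a point): Centre of the top of the fixed upright steel stud, 14 mm thick, 93 mm above the bench, on the fixture's origin axis. It passes up through the strap's fork and the nut.
- end_stop (a point): Middle of the face of the fixture's end stop, a dark upright block 54 mm wide, top 56 mm above the bench; the face is at fixture x 158 mm and stops the strap's tail.
- nut (a joint): Turn of the lever nut, rad: 0 = tight (hard stop), growing CLOCKWISE seen from above, which loosens it (left-hand thread). Starts 0 to 0.5, ends at a stop at 4.2; rises 2.4 mm per rad. Friction 0.2 N m; stays where left. From 1.35 it clears the strap's bumps, half a turn clears them well. Its single lever points at -40 degrees minus this turn in the fixture frame (counted from x towards y).
- nut_flange (a point): Centre of the underside of the nut's round flange (38 mm diameter, 43 mm above the bench when tight). Above it a hub of 30 mm diameter, top of the nut 46 mm above this point. The flange lies on the strap behind two bumps 4 mm high on the fork, so the strap cannot slide until the nut has risen over them.
- lever_ball (a point): Centre of the black ball, 22 mm diameter, at the end of the nut's lever: a level steel rod 10 mm thick. 75 mm from the stud's axis, 84 mm above the bench when tight, rising with the nut.
- strap_tab (a point): Centre of the upright tab on the loose forked steel strap (0.3 kg, bar 140 x 40 x 8 mm, top 42 mm above the bench); axes as the fixture's. Tab 8 mm thick along x, 32 mm wide, from 42 to 64 mm above the bench. It starts at fixture x 75 mm, 52 mm of bare bar between flange and tab; pushed along +x the strap leaves the stud and its tail, 15 mm behind this point, meets the stop at x 143 mm.
- remote_mid (a point): Centre of the black remote-control shell, open with a green circuit board on top, 58 x 38 x 14.5 mm, loose in the white nest at fixture x -67 mm, under the fork's toes; top 32.5 mm above the bench. To be left there.
There are look-alikes about, which are no part of the job. Of the things shaped like the part that bears strap_tab, the dark steel one is meant.

How it is judged:
By the outcome, as a careful person would: the job done as asked, in the order asked, and still so for the second after the job is handed in, with the robot touching nothing.
It also fails if it takes over 43 s, if anything falls off the work surface, if the arm or the gripper's body presses on something with over 40 N, if the wrist force passes 120 N, or if a joint passes its speed limit or range.

## Robot

A 6-joint arm with a two-finger parallel gripper is mounted at the origin on the work surface. World frame = base frame: x ahead of the robot, y to its left, z up, the work surface at z = 0. Lengths are in m, angles in rad, forces in N, time in s.
With the tool pointing down it reaches from about 0.375 to 0.9 m from the base axis. Payload 3.1 kg.
Tool frame: the origin (TCP) lies midway between the tips of the shut fingers; the grasp point (between the pads) lies 19 mm behind it; z points along the fingers, y is the direction in which the jaws open and shut (so a half turn about z gives the same grasp; the last joint's range is limited). The gripper opens to 85 mm and grips with 20 to 120 N. Pads are 22 mm wide; open, the fingers measure 114 mm over their backs; the gripper's body (76 mm by 85 mm) begins 54 mm behind the grasp point. The pads swing forward as they close: fully open they stand 13 mm farther back than shut.
Start: joints at [-1.335, 0.527, 1.433, -0, 1.181, -0.178], TCP at [0.251, -0.572, 0.231] pointing down, gripper open.
Joint ranges: [-3.08, 3.08], [-0.75, 2.2], [0.22, 2.44], [-1.43, 4.57], [0, 2.65], [-2.85, 2.85]. Speed limits (rad/s): [2.79, 2.79, 3.14, 3.14, 3.14, 3.14].

## Interface

Orientations are given as a unit quaternion [x, y, z, w].
In Python, from station import manip gives the robot as it stands.
- The arm moves only by the tool servo_tool, never from a script. Its argument "motion" is a list of rows, each a list of 7 numbers: the shift along the tool's x, y, z in mm, then the turn, a rotation vector about the tool's x, y, z in rad, then the opening, from -1 (shut) to 1 (fully open), so that 0 is half open. In form: [[x, y, z, rx, ry, rz, hand], ...]. A call has 1 to 12 rows; each row shifts and turns the pose as measured when the row begins, along the tool's axes as they then stand; what a row does not reach is not made up. A row lasts 1/12 s, in which the tool goes at most 41.7 mm and 7.16 degrees, less where a joint would pass 70% of its speed; a pose out of reach is approached as far as the arm can. A call with a gripper value outside its range is refused whole. The fingers move at their own pace and stop on an object; "grip_force" is the grip in N (left out, the last holds). Time passes only in rows, so rows that do not move let the fingers close. It gives the time, the measured TCP pose, the force and the opening at its end, in the units of the state.
- manip.sense(): the state, without advancing time (a new reading comes with each control period).
- manip.snapshot(name): name is "scene" or "top"; returns a dict with "frame" (420x560x3 uint8, red, green, blue), "mtx" (3x3 intrinsics, pixels), "world_from_camera" (4x4, takes a point from camera to world coordinates). Camera axes: x right, y up, looking along -z (the intrinsics and any distortion apply to the point x, -y, -z); pixel columns grow to the right and rows downward; lengths in m; the calibration is good to about 2 mm. A picture is of the moment at which its call begins. There is no depth.
- manip.sign_off(): hands the job in, once; it reports no verdict.
The state is a dict: "t": time; "q": joint angles; "qd": joint speeds; "tau": joint torques, N m; "tcp_pos": TCP position; "tool_rot": TCP orientation; "force": force on the tool from outside, world axes, zero at the start; "ft_torque": the same for the moment, N m; "finger_gap": opening from 0.0 (shut) to 1.0 (fully open).
Only numpy, scipy, OpenCV 4.12 (cv2) and the standard library are available. Lean on these libraries where they do the work, as an engineer would, in place of code of your own. Each camera call takes 0.05 s, during which the arm holds its last target.

## Working session

There is one attempt and no reset: what is moved stays moved. The work goes in short steps, Python scripts to look and compute and a tool call to move; the robot and the scene stay as the last step left them, time stands still between calls to the robot, and variables do not carry over. Pictures are saved under pics/ and viewed, and the job is handed in when it is done.

Besides the shell and the picture viewer there is one more tool, called after "Request:" as a command line: name --pt "numbers of a row" for each row, then --argument value for the rest. servo_tool: Moves the arm, as the interface text tells. Its arguments: {"type":"object","properties":{"motion":{"type":"array"},"grip_force":{"type":"number"}},"required":["motion"]}

```bash
mkdir -p pics; ls
python3 - <<'E'
from station import manip
import cv2,numpy as np
s=manip.sense();print({k:np.round(v,3).tolist() for k,v in s.items()})
for n in("scene","top"):
    d=manip.snapshot(n);cv2.imwrite(f"pics/{n}0.png",d["frame"][:,:,::-1])
    np.savez(f"{n}0.npz",**d)
    print(n,d["mtx"].round(1).tolist(),d["world_from_camera"].round(3).tolist(),[k for k in d])
E
```

```text
pics
{'t': 0.0, 'q': [-1.335, 0.528, 1.434, -0.0, 1.181, -0.178], 'qd': [0.001, 0.002, -0.0, -0.001, -0.001, 0.0], 'tau': [-0.002, -44.236, -17.802, -0.0, 0.008, -0.0], 'tcp_pos': [0.251, -0.572, 0.23], 'tool_rot': [0.979, 0.205, -0.0, -0.001], 'force': [-0.013, -0.756, -0.288], 'ft_torque': [0.018, -0.038, -0.04], 'finger_gap': 1.0}
scene [[434.0, 0.0, 278.6], [0.0, 434.0, 206.9], [0.0, 0.0, 1.0]] [[0.164, -0.735, 0.658, 1.142], [0.986, 0.112, -0.121, -0.057], [0.015, 0.669, 0.743, 0.851], [0.0, 0.0, 0.0, 1.0]] ['frame', 'mtx', 'world_from_camera']
top [[510.9, 0.0, 284.4], [0.0, 510.9, 211.4], [0.0, 0.0, 1.0]] [[0.019, 0.982, -0.19, 0.245], [-1.0, 0.019, -0.003, 0.052], [0.0, 0.19, 0.982, 1.258], [0.0, 0.0, 0.0, 1.0]] ['frame', 'mtx', 'world_from_camera']
```

View pics/scene0.png

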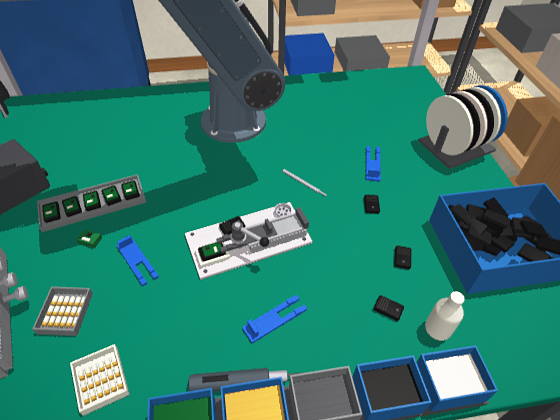

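View pics/top0.png

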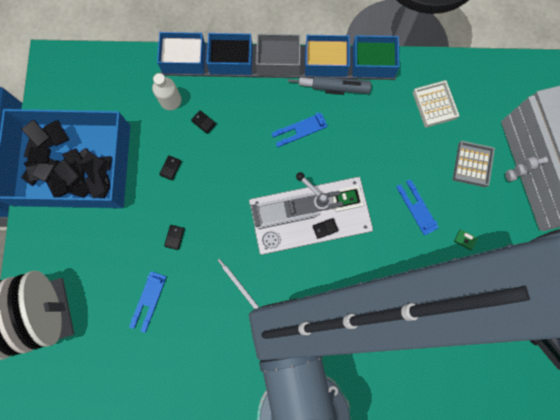

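The scene view has the white fixture at about (250,240), with the stud and lever nut at (238,232) and the black ball at (264,241). Three blue straps, at scene (138,260), (275,318) and (373,163), are the look-alikes. The top view has the fixture at about (310,215) and the ball at (300,177). Next I'll take close crops.

Run:
```python
import cv2
a=cv2.imread("pics/scene0.png")[190:285,175:325];b=cv2.imread("pics/top0.png")[165:260,240:380]
cv2.imwrite("pics/sc_crop.png",cv2.resize(a,None,fx=5.3,fy=5.3,interpolation=cv2.INTER_CUBIC))
cv2.imwrite("pics/tp_crop.png",cv2.resize(b,None,fx=5.7,fy=5.7,interpolation=cv2.INTER_CUBIC))
```

```text
(no output)
```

View pics/sc_crop.png

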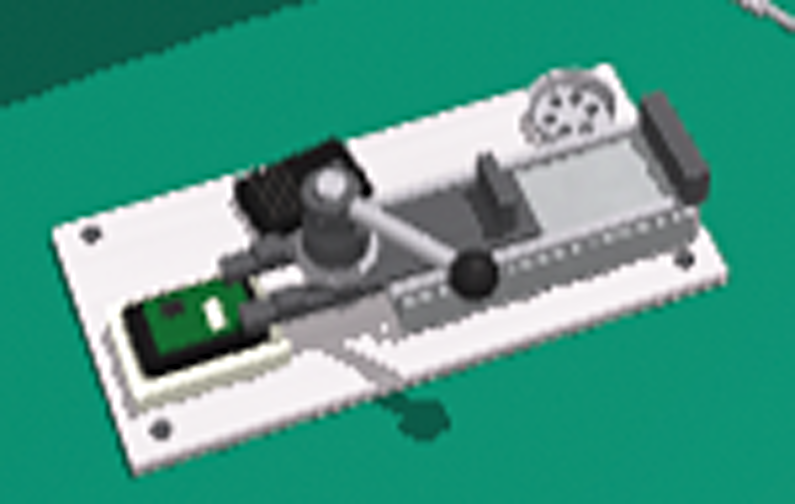

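View pics/tp_crop.png

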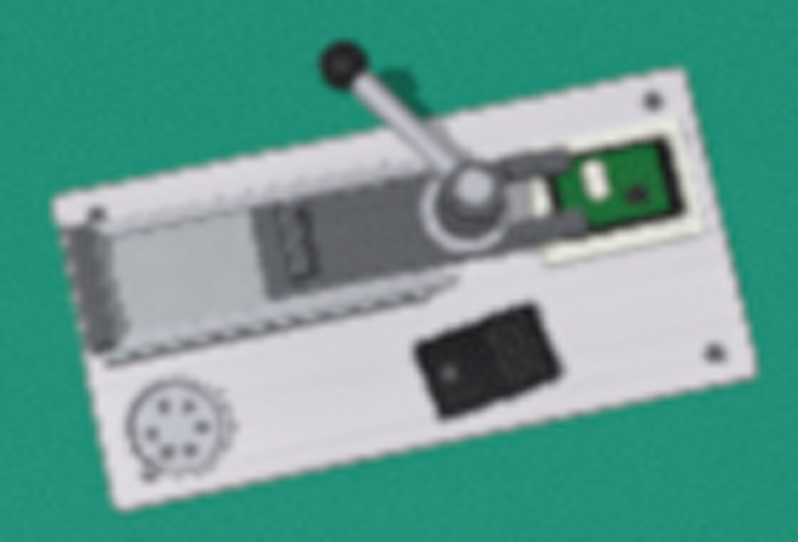

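```bash
cat > h.py <<'E'
import numpy as np,cv2
def ray(d,u,v):
    M=d["world_from_camera"];K=d["mtx"]
    x=np.linalg.solve(K,[u,v,1.]);r=M[:3,:3]@[x[0],-x[1],-x[2]]
    return M[:3,3],r/np.linalg.norm(r)
def onz(d,u,v,z):
    o,r=ray(d,u,v);return o+r*(z-o[2])/r[2]
def tri(a,b):
    A=np.zeros((3,3));y=np.zeros(3);
    for o,r in(a,b):
        P=np.eye(3)-np.outer(r,r);A+=P;y+=P@o
    p=np.linalg.solve(A,y)
    return p,[np.linalg.norm(np.cross(p-o,r)) for o,r in (a,b)]
def proj(d,p):
    M=d["world_from_camera"];q=M[:3,:3].T@(np.asarray(p)-M[:3,3])
    w=d["mtx"]@[q[0],-q[1],-q[2]];return w[:2]/w[2]
E
cat > m.py <<'E'
from h import *
S=dict(np.load("scene0.npz"));T=dict(np.load("top0.npz"))
cs=lambda u,v:(175+(u+.5)/5.3-.5,190+(v+.5)/5.3-.5)
ct=lambda u,v:(240+(u+.5)/5.7-.5,165+(v+.5)/5.7-.5)
E
python3 - <<'E'
from m import *
def black_ball(d,win):
    f=d["frame"].astype(int);u0,u1,v0,v1=win
    m=(f[v0:v1,u0:u1].max(2)<75).astype(np.uint8);
    n,l,st,c=cv2.connectedComponentsWithStats(m);i=1+st[1:,4].argmax();return c[i]+[u0,v0],st[i]
bs,s1=black_ball(S,(255,276,230,250));bt,s2=black_ball(T,(292,309,170,184))
print("ball",bs,s1,bt,s2); print(tri(ray(S,*bs),ray(T,*bt)))
for d,b in((S,bs),(T,bt)):print("ball@z.085",onz(d,*b,.085))
ss,st=cs(330,185),ct(475,185)
print("stud",tri(ray(S,*ss),ray(T,*st)),onz(S,*ss,.093),onz(T,*st,.093))
for d,name,win in((S,"S",None),(T,"T",None)):
    f=d["frame"];h=cv2.cvtColor(f,cv2.COLOR_RGB2HSV)
    m=((h[...,1]<60)|(h[...,2]<70)).astype(np.uint8)
    box=(175,325,190,285) if name=="S" else (240,380,165,260)
    mm=np.zeros_like(m);mm[box[2]:box[3],box[0]:box[1]]=m[box[2]:box[3],box[0]:box[1]]
# plate corners by hand at z=.01
Sc=[(55,225),(610,65),(728,272),(137,470)];Tc=[(755,375),(118,508),(53,200),(688,70)]
for a,b in zip(Sc,Tc):print("corner",onz(S,*cs(*a),.01)[:2],onz(T,*ct(*b),.01)[:2])
E
```

```text
ball [263.94520548 241.4109589 ] [ 5  7  9 10 73] [299.6744186  175.90697674] [ 4  3  8  8 43]
(array([0.55815017, 0.02027591, 0.08332715]), [np.float64(0.0013005298277269138), np.float64(0.0013005298277268997)])
ball@z.085 [0.55927089 0.01881925 0.085     ]
ball@z.085 [0.55786263 0.02161049 0.085     ]
stud (array([ 0.50629859, -0.03453049,  0.09028694]), [np.float64(0.001182909706494717), np.float64(0.0011829097064947106)]) [ 0.50840116 -0.03577964  0.093     ] [ 0.50578911 -0.03315105  0.093     ]
corner [ 0.4438589  -0.16237651] [ 0.44232915 -0.16099759]
corner [0.382849   0.11183881] [0.37931008 0.11349767]
corner [0.51858615 0.14219941] [0.5141307 0.1457733]
corner [ 0.58422802 -0.13074682] [ 0.57828333 -0.13321811]
```

Request:
servo_tool --pt "27.6 -22.7 0 0 0 0 -0.2" --pt "27.6 -22.7 0 0 0 0 -0.2" --pt "27.6 -22.7 0 0 0 0 -0.2" --pt "27.6 -22.7 0 0 0 0 -0.2" --pt "27.6 -22.7 0 0 0 0 -0.2" --pt "27.6 -22.7 0 0 0 0 -0.2" --pt "27.6 -22.7 0 0 0 0 -0.2" --pt "27.6 -22.7 0 0 0 0 -0.2" --grip_force 20

```text
t: 0.77
tcp_pos: [0.3808, -0.3141, 0.2259]
tool_rot: [0.98, 0.199, -0.001, -0.001]
force: [0.5, 0.3, -0.1]
finger_gap: 0.404
```

```bash
cat > go.py <<'E'
import sys
from station import manip
import numpy as np
from scipy.spatial.transform import Rotation as R
stud=np.array([.507,-.0345]);YAW=np.radians(102.9)
def fix(x,y): 
    c,s=np.cos(YAW),np.sin(YAW);return stud+[(c*x-s*y)/1e3,(s*x+c*y)/1e3]
def unfix(p):
    d=(np.asarray(p)[:2]-stud)*1e3;c,s=np.cos(YAW),np.sin(YAW);return np.array([c*d[0]+s*d[1],-s*d[0]+c*d[1]])
def report(tx,ty,tz,yaw):
    s=manip.sense();p=np.array(s["tcp_pos"]);r=R.from_quat(s["tool_rot"]);m=r.as_matrix()
    d=m.T@(np.array([tx,ty,tz])-p)*1e3
    y=np.arctan2(m[1,0],m[0,0])
    t=R.from_euler("z",yaw,degrees=True)*R.from_rotvec([np.pi,0,0])
    print("t",s["t"],"tcp",p.round(4),"fix",unfix(p).round(1),"yaw",np.degrees(y).round(1),"delta tool mm",d.round(1),"rotvec",(r.inv()*t).as_rotvec().round(3),"F",np.round(s["force"],1),"q6",round(s["q"][5],2),"gap",round(s["finger_gap"],2))
E
python3 - <<'E'
from go import *
a=np.radians(47);p=stud+.050*np.array([np.cos(a),np.sin(a)])
report(*p,.16,62)
E
```

```text
t 0.7667 tcp [ 0.3808 -0.3141  0.2259] fix [-244.4  185.4] yaw 22.9 delta tool mm [ 270.9 -228.8   65.8] rotvec [-0.003  0.002 -0.682] F [ 0.5  0.3 -0.1] q6 0.26 gap 0.4
```

Request:
servo_tool --pt "28 -23.5 2 0 0 0 -0.2" --pt "28 -23.5 2 0 0 0 -0.2" --pt "28 -23.5 2 0 0 0 -0.2" --pt "28 -23.5 2 0 0 0 -0.2" --pt "28 -23.5 2 0 0 0 -0.2" --pt "28 -23.5 2 0 0 0 -0.2" --pt "28 -23.5 2 0 0 0 -0.2" --pt "28 -23.5 2 0 0 0 -0.2" --pt "28 -23.5 2 0 0 0 -0.2" --pt "0 0 0 0 0 -0.115 -0.2" --pt "0 0 0 0 0 -0.115 -0.2" --pt "0 0 0 0 0 -0.115 -0.2"

```text
t: 1.77
tcp_pos: [0.5359, 0.0046, 0.204]
tool_rot: [0.927, 0.374, -0.002, -0.004]
force: [-0.4, -0.2, -0.5]
finger_gap: 0.399
```

Run:
```python
from go import *
a=np.radians(47);p=stud+.050*np.array([np.cos(a),np.sin(a)])
report(*p,.16,62)
```

```text
t 1.7667 tcp [0.5359 0.0046 0.204 ] fix [ 31.7 -36.9] yaw 43.9 delta tool mm [ 2.   5.8 44. ] rotvec [-0.008 -0.    -0.315] F [-0.4 -0.2 -0.5] q6 0.6 gap 0.4
```

Request:
servo_tool --pt "2 6 12 0 0 -0.105 -0.2" --pt "0 0 12 0 0 -0.105 -0.2" --pt "0 0 12 0 0 -0.105 -0.2" --pt "0 0 0 0 0 0 -0.2"

```text
t: 2.1
tcp_pos: [0.5414, 0.0038, 0.1663]
tool_rot: [0.851, 0.525, -0.002, -0.004]
force: [-0.4, 0.3, -0.7]
finger_gap: 0.399
```

Run:
```python
from go import *
import cv2
a=np.radians(47);p=stud+.050*np.array([np.cos(a),np.sin(a)])
report(*p,.072,62)
d=manip.snapshot("scene");cv2.imwrite("pics/s1.png",cv2.resize(d["frame"][150:290,150:340,::-1],None,fx=4,fy=4,interpolation=cv2.INTER_CUBIC))
```

```text
t 2.1 tcp [0.5414 0.0038 0.1663] fix [ 29.7 -42.1] yaw 63.3 delta tool mm [-1.9  1.3 94.3] rotvec [-0.009 -0.002  0.022] F [-0.4  0.3 -0.7] q6 0.26 gap 0.4
```

View pics/s1.png

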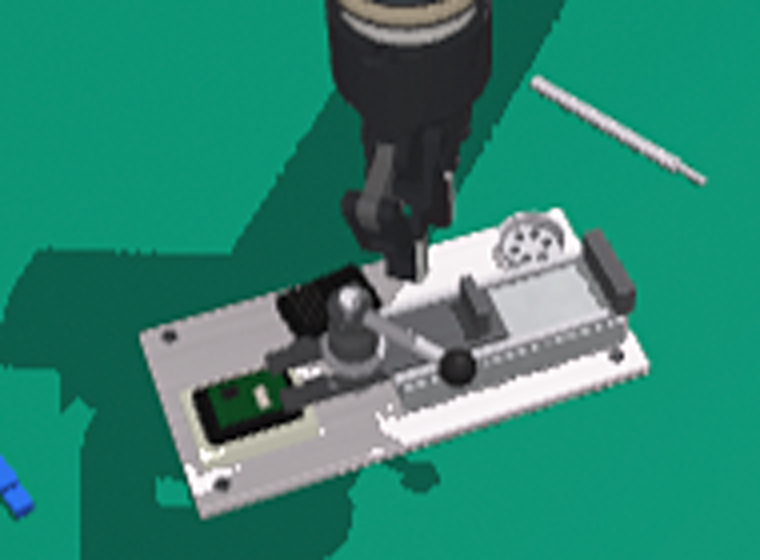

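The gripper hangs over the lever, with its tips at crop (405,275). The rod runs to the ball at (457,366) and the strap is untouched. I'll go down astride the rod.

Request:
servo_tool --pt "-2 1 15 0 0 0 -0.2" --pt "0 0 15 0 0 0 -0.2" --pt "0 0 15 0 0 0 -0.2" --pt "0 0 15 0 0 0 -0.2" --pt "0 0 8 0 0 0 -0.2" --pt "0 0 8 0 0 0 -0.2"

```text
t: 2.65
tcp_pos: [0.5461, 0.0007, 0.0938]
tool_rot: [0.857, 0.516, 0.003, 0.0]
force: [1.3, 0.8, -0.2]
finger_gap: 0.398
```

Request:
servo_tool --pt "0 0 7 0 0 0 -0.2" --pt "0 0 7 0 0 0 -0.2" --pt "0 0 6 0 0 0 -0.2" --pt "0 0 4 0 0 0 -0.2" --pt "0 0 0 0 0 0 -0.2"

```text
t: 3.07
tcp_pos: [0.5469, 0.0006, 0.068]
tool_rot: [0.858, 0.514, 0.003, 0.0]
force: [0.4, 0.2, -0.0]
finger_gap: 0.404
```

Run:
```python
from go import *
import cv2
a=np.radians(47);p=stud+.050*np.array([np.cos(a),np.sin(a)])
report(*p,.066,62)
for n in("scene","top"):
    d=manip.snapshot(n)
    f=d["frame"][150:290,150:340,::-1] if n=="scene" else d["frame"][150:270,230:390,::-1]
    cv2.imwrite(f"pics/{n}2.png",cv2.resize(f,None,fx=4,fy=4,interpolation=cv2.INTER_CUBIC))
```

```text
t 3.0667 tcp [0.5469 0.0006 0.068 ] fix [ 25.3 -46.7] yaw 61.9 delta tool mm [-1.4 -5.8  2. ] rotvec [ 0.004 -0.005 -0.002] F [ 0.4  0.2 -0. ] q6 0.28 gap 0.4
```

View pics/scene2.png

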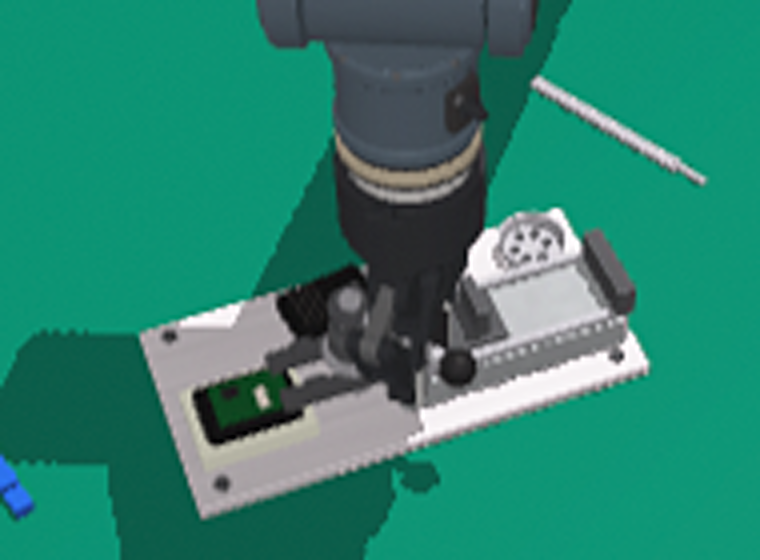

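The ball is at crop (457,366), with one finger on each side of the rod and no contact force. I'll start the clockwise turn.

Request:
servo_tool --pt "-2.2 5 -0.2 0 0 0.1 -0.2" --pt "-2.2 5 -0.2 0 0 0.1 -0.2" --pt "-2.2 5 -0.2 0 0 0.1 -0.2" --pt "-2.2 5 -0.2 0 0 0.1 -0.2" --pt "-2.2 5 -0.2 0 0 0.1 -0.2" --pt "-2.2 5 -0.2 0 0 0.1 -0.2"

```text
t: 3.67
tcp_pos: [0.5534, -0.0205, 0.0696]
tool_rot: [0.975, 0.222, -0.001, -0.009]
force: [1.3, 5.4, -0.3]
finger_gap: 0.397
```

```bash
cat >> go.py <<'E'
def polar():
    s=manip.sense();p=unfix(s["tcp_pos"]);r=np.hypot(*p);th=np.degrees(np.arctan2(p[1],p[0]))
    m=R.from_quat(s["tool_rot"]).as_matrix();y=np.degrees(np.arctan2(m[1,0],m[0,0]))
    print("t",s["t"],"r",r.round(1),"fix ang",th.round(1),"tilt",((y-np.degrees(YAW)-th+180)%360-180).round(1),"z",round(s["tcp_pos"][2],4),"toolz",m[:,2].round(3),"F",np.round(s["force"],1),"q6",round(s["q"][5],2),"gap",round(s["finger_gap"],2))
E
python3 -c "
from go import *
polar()"
```

```text
t 3.6667 r 48.5 fix ang -86.2 tilt 8.9 z 0.0696 toolz [-0.007  0.017 -1.   ] F [ 1.3  5.4 -0.3] q6 0.86 gap 0.4
```

Request:
servo_tool --pt "0 6.5 -0.3 0 0 0.09 -0.2" --pt "0 6.5 -0.3 0 0 0.09 -0.2" --pt "0 6.5 -0.3 0 0 0.09 -0.2" --pt "0 6.5 -0.3 0 0 0.09 -0.2" --pt "0 6.5 -0.3 0 0 0.09 -0.2" --pt "0 6.5 -0.3 0 0 0.09 -0.2"

```text
t: 4.17
tcp_pos: [0.5532, -0.0497, 0.071]
tool_rot: [0.998, -0.061, -0.013, -0.015]
force: [-1.0, 4.6, 1.0]
finger_gap: 0.401
```

```bash
python3 -c "
from go import *
polar()"
```

```text
t 4.1667 r 48.6 fix ang -121.1 tilt 11.2 z 0.071 toolz [-0.024  0.032 -0.999] F [-1.   4.6  1. ] q6 1.36 gap 0.4
```

Request:
servo_tool --pt "0 6.5 -0.3 -0.01 0.007 0.09 -0.2" --pt "0 6.5 -0.3 -0.01 0.007 0.09 -0.2" --pt "0 6.5 -0.3 -0.01 0.007 0.09 -0.2" --pt "0 6.5 -0.3 -0.01 0.007 0.09 -0.2" --pt "0 6.5 -0.3 -0.01 0.007 0.09 -0.2" --pt "0 6.5 -0.3 -0.01 0.007 0.09 -0.2"

```text
t: 4.67
tcp_pos: [0.5347, -0.077, 0.0737]
tool_rot: [0.94, -0.341, -0.004, 0.014]
force: [1.2, 6.4, -1.3]
finger_gap: 0.403
```

Run:
```python
from go import *
import cv2
polar();report(.5,0,.07,-30)
for n in("scene","top"):
    d=manip.snapshot(n)
    f=d["frame"][150:290,150:340,::-1] if n=="scene" else d["frame"][150:270,230:390,::-1]
    cv2.imwrite(f"pics/{n}3.png",cv2.resize(f,None,fx=4,fy=4,interpolation=cv2.INTER_CUBIC))
```

```text
t 4.6667 r 50.7 fix ang -159.8 tilt 17.1 z 0.0737 toolz [-0.017 -0.024 -1.   ] F [ 1.2  6.4 -1.3] q6 1.96 gap 0.4
t 4.6667 tcp [ 0.5347 -0.077   0.0737] fix [-47.6 -17.5] yaw -39.9 delta tool mm [-76.  -37.    2.5] rotvec [ 0.03   0.001 -0.172] F [ 1.2  6.4 -1.3] q6 1.96 gap 0.4
```

View pics/scene3.png

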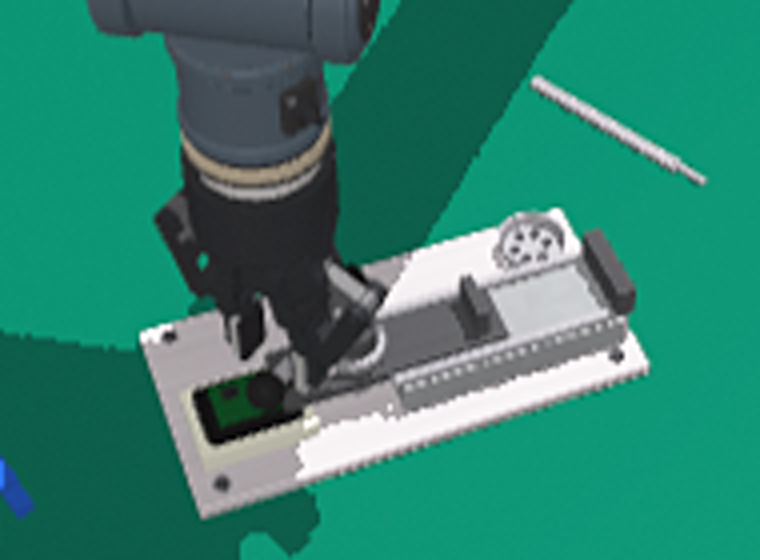

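Run:
```python
from go import *
from m import S,onz
p=unfix(onz(S,216.1,248.1,.088));print(p,np.hypot(*p),np.degrees(np.arctan2(p[1],p[0])))
```

```text
[-63.73864596 -43.68808032] 77.27395001098328 -145.57227448959492
```

The ball is now over the remote at crop (265,393), so the lever is at about -146° and the turn is about 1.84 rad. That already clears the bumps, and I'll turn on a bit for margin.

Request:
servo_tool --pt "-1.5 6.5 -0.3 0.005 0 0.09 -0.2" --pt "-1.5 6.5 -0.3 0.005 0 0.09 -0.2" --pt "-1.5 6.5 -0.3 0.005 0 0.09 -0.2" --pt "-1.5 6.5 -0.3 0.005 0 0.09 -0.2" --pt "-1.5 6.5 -0.3 0.005 0 0.08 -0.2" --pt "0 -2 0 0 0 0 -0.2" --pt "0 -2 0 0 0 0 -0.2"

```text
t: 5.35
tcp_pos: [0.5172, -0.0886, 0.0779]
tool_rot: [0.843, -0.538, 0.011, -0.003]
force: [-0.4, -1.3, 0.2]
finger_gap: 0.398
```

Run:
```python
from go import *
import cv2
polar();report(.5,0,.07,-70)
for n in("scene",):
    d=manip.snapshot(n)
    f=d["frame"][150:290,150:340,::-1] if n=="scene" else d["frame"][150:270,230:390,::-1]
    cv2.imwrite(f"pics/{n}4.png",cv2.resize(f,None,fx=4,fy=4,interpolation=cv2.INTER_CUBIC))
```

```text
t 5.35 r 55.0 fix ang 177.7 tilt 14.2 z 0.0779 toolz [ 0.022 -0.007 -1.   ] F [-0.4 -1.3  0.2] q6 2.32 gap 0.4
t 5.35 tcp [ 0.5172 -0.0886  0.0779] fix [-55.    2.2] yaw -65.2 delta tool mm [-87.7 -21.5   6.9] rotvec [-0.018 -0.015  0.085] F [-0.4 -1.3  0.2] q6 2.32 gap 0.4
```

View pics/scene4.png

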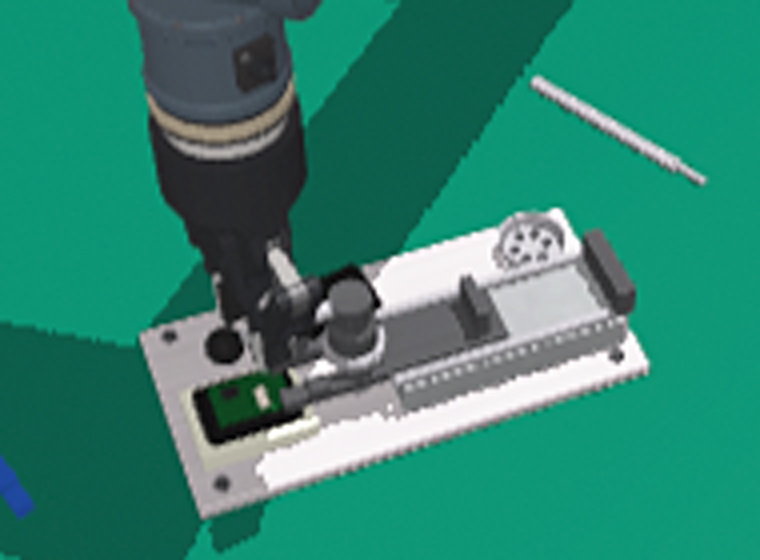

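Request:
servo_tool --pt "0 0 -6 0 0 0 -0.2" --pt "0 0 -12 0 0 0 -0.2" --pt "0 0 -15 0 0 0 -0.2" --pt "0 0 -15 0 0 0 -0.2" --pt "0 0 -15 0 0 0 -0.2" --pt "0 0 -15 0 0 0 -0.2"

```text
t: 5.9
tcp_pos: [0.5159, -0.0881, 0.1583]
tool_rot: [0.846, -0.532, 0.009, -0.001]
force: [0.3, 0.4, 0.1]
finger_gap: 0.4
```

Run:
```python
from go import *
from m import S,onz
p=unfix(onz(S,206.2,236.6,.09));print(p,np.hypot(*p),np.degrees(np.arctan2(p[1],p[0])))
p=fix(52,0);report(*p,.15,13)
```

```text
[-75.16620739  -6.72890556] 75.46679338022123 -174.88449743864453
t 5.9 tcp [ 0.5159 -0.0881  0.1583] fix [-54.2   3.3] yaw -64.4 delta tool mm [-102.9  -26.6    7.3] rotvec [-0.    -0.019 -1.35 ] F [0.3 0.4 0.1] q6 2.31 gap 0.4
```

The lever is at -175° with radius 75 mm, so the turn is about 2.35 rad and the rise about 5.6 mm. The arm is clear of it. Next I'll shut the fingers and move to the bare bar in front of the tab.

Request:
servo_tool --pt "-26 -7 0 0 0 0 -1" --pt "-26 -7 0 0 0 0 -1" --pt "-26 -7 0 0 0 0 -1" --pt "-26 -7 0 0 0 0 -1" --pt "0 0 0 0 0 -0.12 -1" --pt "0 0 0 0 0 -0.12 -1" --pt "0 0 0 0 0 -0.12 -1" --pt "0 0 0 0 0 -0.12 -1" --pt "0 0 0 0 0 -0.12 -1" --pt "0 0 0 0 0 -0.12 -1" --pt "0 0 0 0 0 -0.12 -1" --pt "0 0 0 0 0 -0.12 -1"

```text
t: 6.9
tcp_pos: [0.5027, 0.0206, 0.1695]
tool_rot: [0.998, -0.06, 0.018, 0.008]
force: [0.6, 0.4, -0.3]
finger_gap: -0.002
```

Run:
```python
from go import *
p=fix(50,0);report(*p,.12,13)
```

```text
t 6.9 tcp [0.5027 0.0206 0.1695] fix [54.7 -8.1] yaw -6.9 delta tool mm [-7.9  6.5 49.3] rotvec [ 0.02  -0.034 -0.347] F [ 0.6  0.4 -0.3] q6 1.53 gap -0.0
```

Request:
servo_tool --pt "-8 6.5 6 0.007 -0.011 -0.115 -1" --pt "0 0 6 0.007 -0.011 -0.115 -1" --pt "0 0 6 0.007 -0.011 -0.115 -1" --pt "0 0 0 0 0 0 -1"

```text
t: 7.23
tcp_pos: [0.4959, 0.0146, 0.1538]
tool_rot: [0.992, 0.127, 0.002, 0.001]
force: [-0.3, -0.4, -0.2]
finger_gap: -0.003
```

Run:
```python
from go import *
import cv2
from h import *
p=fix(48,0);report(*p,.09,13)
for n in("scene","top"):
    d=manip.snapshot(n)
    f=d["frame"][150:290,150:340,::-1] if n=="scene" else d["frame"][150:270,230:390,::-1]
    cv2.imwrite(f"pics/{n}5.png",cv2.resize(f,None,fx=4,fy=4,interpolation=cv2.INTER_CUBIC))
# tab top centre predicted px in scene
for x in(75,):print(proj(d if n=="scene" else manip.snapshot("scene"),[*fix(x,0),.064]))
```

```text
t 7.2333 tcp [0.4959 0.0146 0.1538] fix [50.3 -0.2] yaw 14.6 delta tool mm [-0.5  2.2 63.8] rotvec [ 0.002 -0.004  0.028] F [-0.3 -0.4 -0.2] q6 1.12 gap -0.0
[268.19755196 222.83050951]
```

View pics/scene5.png

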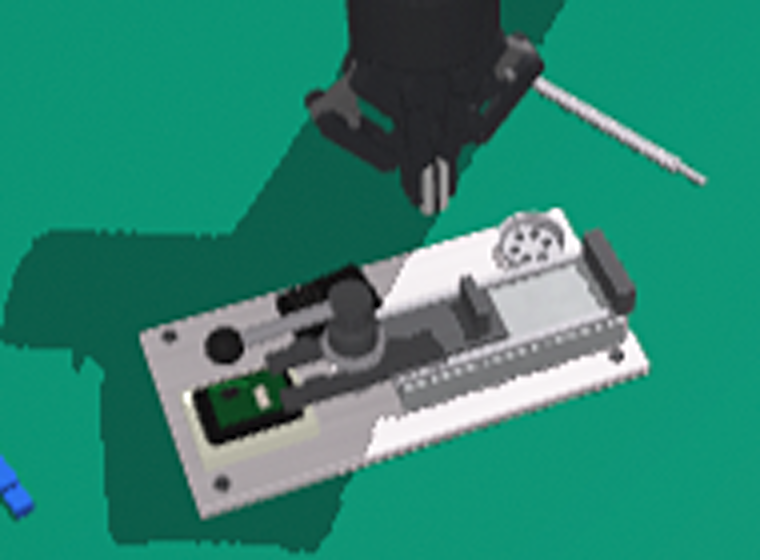

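The knuckles, at crop (320,105) and (525,55), stand out along the jaw axis. In this yaw they'd hang over the nut, so I'll turn a quarter turn to bring the jaws across the strap.

Request:
servo_tool --pt "0 0 0 0 0 -0.12 -1" --pt "0 0 0 0 0 -0.12 -1" --pt "0 0 0 0 0 -0.12 -1" --pt "0 0 0 0 0 -0.12 -1" --pt "0 0 0 0 0 -0.12 -1" --pt "0 0 0 0 0 -0.12 -1" --pt "0 0 0 0 0 -0.12 -1" --pt "0 0 0 0 0 -0.12 -1" --pt "0 0 0 0 0 -0.12 -1" --pt "0 0 0 0 0 -0.12 -1" --pt "0 0 0 0 0 -0.12 -1" --pt "0 0 0 0 0 -0.12 -1"

```text
t: 8.38
tcp_pos: [0.498, 0.0159, 0.1611]
tool_rot: [0.644, 0.765, 0.003, 0.008]
force: [-0.5, 0.8, -0.5]
finger_gap: -0.006
```

Run:
```python
from go import *
p=fix(49,0);report(*p,.10,103)
```

```text
t 8.3833 tcp [0.498  0.0159 0.1611] fix [51.1 -2.5] yaw 99.8 delta tool mm [-1.8 -3.3 61.1] rotvec [ 0.015  0.008 -0.056] F [-0.5  0.8 -0.5] q6 -0.36 gap -0.01
```

Request:
servo_tool --pt "-2 -3 12 0.015 0.008 -0.056 -1" --pt "0 0 15 0 0 0 -1" --pt "0 0 15 0 0 0 -1" --pt "0 0 12 0 0 0 -1" --pt "0 0 6 0 0 0 -1" --pt "0 0 6 0 0 0 -1" --pt "0 0 0 0 0 0 -1"

```text
t: 8.97
tcp_pos: [0.4992, 0.0135, 0.0974]
tool_rot: [0.623, 0.783, 0.002, 0.005]
force: [0.8, 0.4, 0.2]
finger_gap: -0.001
```

Run:
```python
from go import *
import cv2
p=fix(48,0);report(*p,.048,103)
for n in("scene","top"):
    d=manip.snapshot(n)
    f=d["frame"][150:290,150:340,::-1] if n=="scene" else d["frame"][150:270,230:390,::-1]
    cv2.imwrite(f"pics/{n}6.png",cv2.resize(f,None,fx=4,fy=4,interpolation=cv2.INTER_CUBIC))
```

```text
t 8.9667 tcp [0.4992 0.0135 0.0974] fix [48.5 -3.1] yaw 103.0 delta tool mm [-0.3 -3.6 49.4] rotvec [ 0.01   0.005 -0.   ] F [0.8 0.4 0.2] q6 -0.42 gap -0.0
```

View pics/scene6.png

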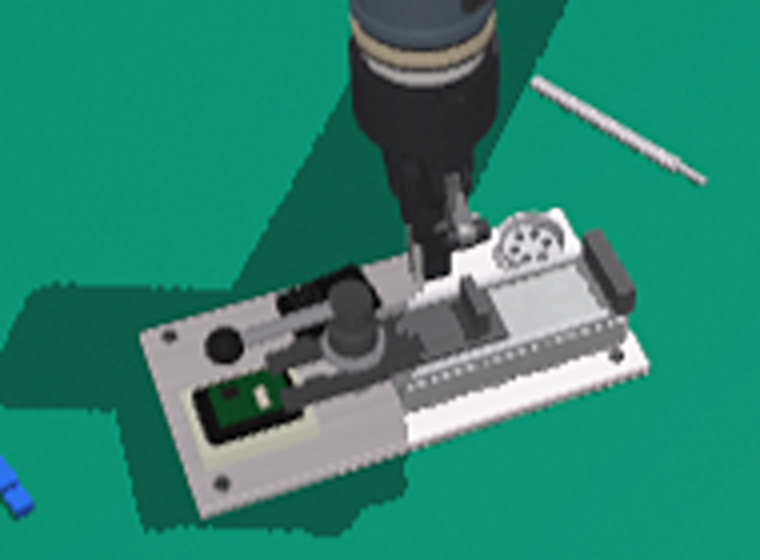

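The shut fingers hang over the bare bar at crop (430,280), between the flange and the tab, and the gripper body clears the stud. I'll descend.

Request:
servo_tool --pt "0 -4 12 0.01 0.005 0 -1" --pt "0 0 12 0 0 0 -1" --pt "0 0 10 0 0 0 -1" --pt "0 0 6 0 0 0 -1" --pt "0 0 5 0 0 0 -1" --pt "0 0 2 0 0 0 -1" --pt "0 0 0 0 0 0 -1"

```text
t: 9.65
tcp_pos: [0.4977, 0.0118, 0.0493]
tool_rot: [0.623, 0.782, 0.001, 0.003]
force: [-1.1, -0.3, -0.4]
finger_gap: -0.002
```

Run:
```python
from go import *
p=fix(139-11,0);report(*p,.050,103)
```

```text
t 9.65 tcp [0.4977 0.0118 0.0493] fix [47.2 -1.3] yaw 103.0 delta tool mm [80.8 -1.2 -0.9] rotvec [ 0.005  0.003 -0.001] F [-1.1 -0.3 -0.4] q6 -0.43 gap -0.0
```

Request:
servo_tool --pt "5 -0.2 0 0 0 0 -1" --pt "5 -0.2 0 0 0 0 -1" --pt "5 0 0 0 0 0 -1" --pt "5 0 0 0 0 0 -1" --pt "5 0 0 0 0 0 -1" --pt "5 0 0 0 0 0 -1"

```text
t: 10.15
tcp_pos: [0.4916, 0.0423, 0.0502]
tool_rot: [0.623, 0.782, 0.002, 0.004]
force: [0.2, -1.3, -1.3]
finger_gap: -0.0
```

Run:
```python
from go import *
import cv2
p=fix(139-11,0);report(*p,.050,103)
d=manip.snapshot("scene")
cv2.imwrite(f"pics/s7.png",cv2.resize(d["frame"][150:290,150:340,::-1],None,fx=4,fy=4,interpolation=cv2.INTER_CUBIC))
```

```text
t 10.15 tcp [0.4916 0.0423 0.0502] fix [78.3 -2.1] yaw 102.9 delta tool mm [49.7 -2.1 -0.1] rotvec [ 0.008  0.005 -0.001] F [ 0.2 -1.3 -1.3] q6 -0.36 gap -0.0
```

View pics/s7.png

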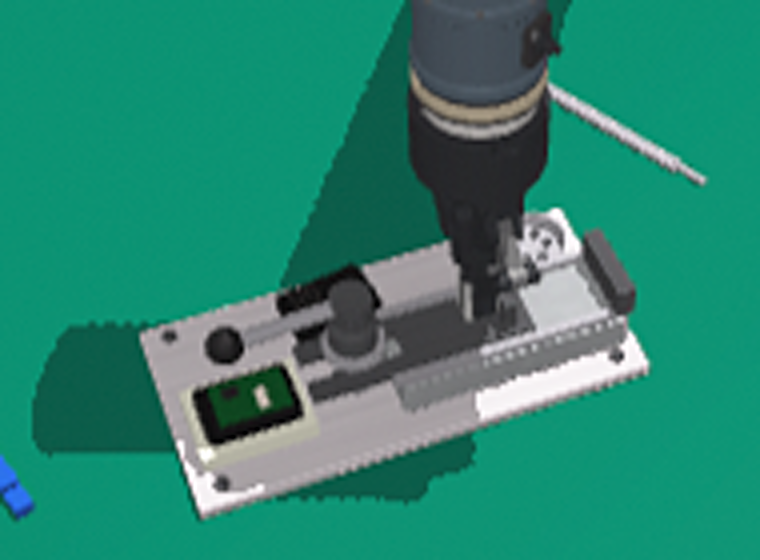

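The strap is sliding: the toes are off the remote, now at about (310,370), and the shell hasn't moved. The force is about 2 N, so I'll carry on.

Request:
servo_tool --pt "5 -0.4 0 0 0 0 -1" --pt "5 -0.4 0 0 0 0 -1" --pt "5 -0.3 0 0 0 0 -1" --pt "5 -0.3 0 0 0 0 -1" --pt "5 -0.3 0 0 0 0 -1" --pt "5 -0.3 0 0 0 0 -1" --pt "5 0 0 0 0 0 -1" --pt "4 0 0 0 0 0 -1"

```text
t: 10.87
tcp_pos: [0.4801, 0.0842, 0.0504]
tool_rot: [0.622, 0.783, 0.002, 0.005]
force: [0.6, -1.8, 0.2]
finger_gap: -0.001
```

Request:
servo_tool --pt "2 0 0 0 0 0 -1" --pt "2 0 0 0 0 0 -1" --pt "2 0 0 0 0 0 -1"

```text
t: 11.12
tcp_pos: [0.4785, 0.0911, 0.0504]
tool_rot: [0.622, 0.783, 0.002, 0.005]
force: [-0.2, -12.7, 2.8]
finger_gap: -0.0
```

Run:
```python
from go import *
p=fix(139-11,0);report(*p,.050,103)
```

```text
t 11.1167 tcp [0.4785 0.0911 0.0504] fix [128.8  -0.3] yaw 103.1 delta tool mm [-0.8 -0.3  0.4] rotvec [0.01  0.006 0.002] F [ -0.2 -12.7   2.8] q6 -0.26 gap -0.0
```

The force rose to 12.7 N at fixture x 128.8, where I expected 128, so the tail is on the stop. I'll back off and then lift.

Request:
servo_tool --pt "-3 0 0 0 0 0 -1" --pt "-4 0 0 0 0 0 -1" --pt "-4 0 0 0 0 0 -1" --pt "0 0 -8 0 0 0 -1" --pt "0 0 -15 0 0 0 -1" --pt "0 0 -20 0 0 0 -1" --pt "0 0 -25 0 0 0 -1" --pt "0 0 -25 0 0 0 -1" --pt "0 0 -25 0 0 0 -1" --pt "0 0 -20 0 0 0 -1" --pt "-10 30 0 0 0 0 -1" --pt "-10 30 0 0 0 0 -1"

```text
t: 12.12
tcp_pos: [0.5332, 0.0748, 0.1977]
tool_rot: [0.624, 0.781, -0.001, -0.003]
force: [1.3, -0.1, 0.8]
finger_gap: -0.0
```

Run:
```python
from go import *
import cv2
from h import *
s=manip.sense();print(s["t"],s["force"])
for n in("scene","top"):
    d=manip.snapshot(n);np.savez(f"{n}8.npz",**d)
    f=d["frame"][190:285,175:325,::-1] if n=="scene" else d["frame"][165:260,240:380,::-1]
    k=5.3 if n=="scene" else 5.7
    cv2.imwrite(f"pics/{n}8.png",cv2.resize(f,None,fx=k,fy=k,interpolation=cv2.INTER_CUBIC))
```

```text
12.1167 [ 1.31741487 -0.09914543  0.75606369]
```

View pics/scene8.png

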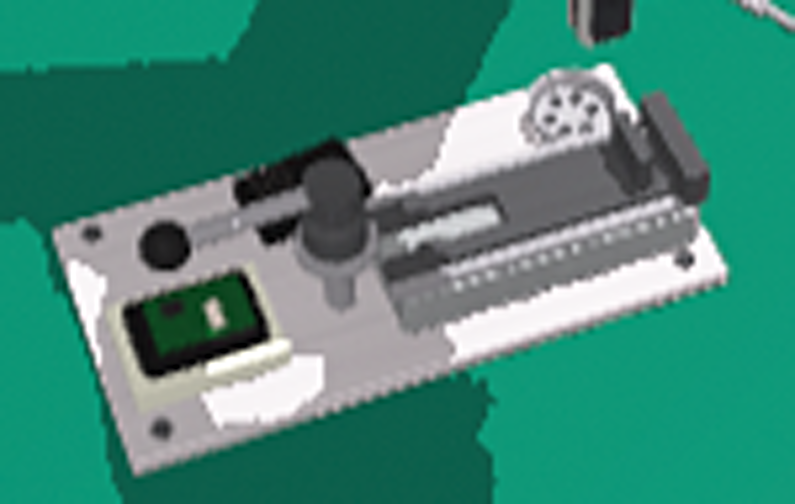

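View pics/top8.png

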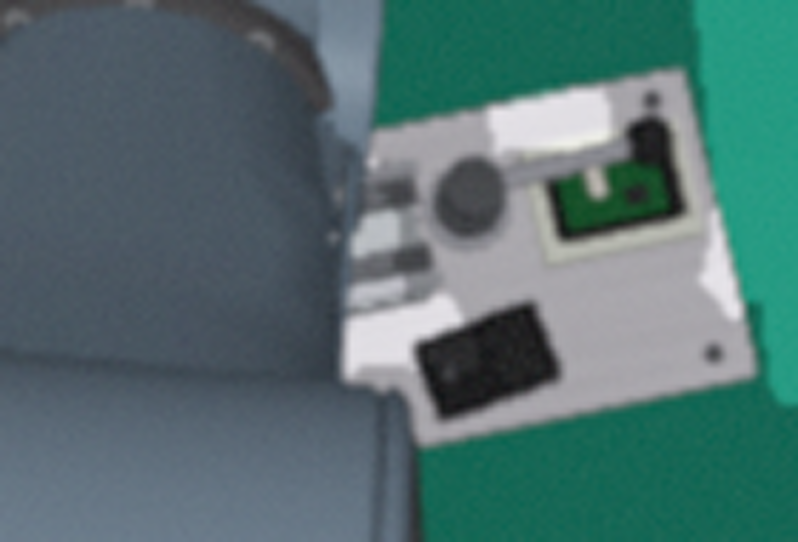

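Scene view: the strap lies flat between its guides with its tab next to the end stop (crop 628,150). The fork is clear of the stud, and the shell is in its nest at (200,320). The lever is at (165,245) and still hangs over the shell, which would get in the way of lifting it out. Before deciding, I'll check the strap's position with numbers.

Run:
```python
from go import *
from h import *
S=dict(np.load("scene8.npz"))
c=lambda p:((np.array(proj(S,p))-[175,190]+.5)*5.3-.5).round(0)
for x,z in((75,.064),(143,.064)):print("tab top centre pred",x,c([*fix(x,0),z]),"ends",c([*fix(x,16),z]),c([*fix(x,-16),z]))
print("stop face top",c([*fix(158,27),.056]),c([*fix(158,-27),.056]))
for y in(20,-20):print("tail top pred",c([*fix(158,y),.042]))
p=fix(-50,-42);report(*p,.15,103)
```

```text
tab top centre pred 75 [496. 176.] ends [483. 151.] [509. 202.]
tab top centre pred 143 [636. 134.] ends [622. 109.] [650. 159.]
stop face top [641.  95.] [690. 178.]
tail top pred [646. 126.]
tail top pred [681. 187.]
t 12.2167 tcp [0.5384 0.0739 0.1975] fix [ 98.7 -54.8] yaw 102.7 delta tool mm [-148.8  -12.4   47.3] rotvec [ 0.001 -0.001 -0.005] F [ 0.6 -0.5  0.3] q6 -0.29 gap -0.0
```

The tab's far end shows at about (618,110), and x 143 predicts (622,109), so the strap is at the stop. I'll now swing the lever a further ~40°, still clockwise and still about half a turn in all, so it doesn't hang over the shell.

Request:
servo_tool --pt "-30 -2.4 0 0 0 0 -1" --pt "-30 -2.4 0 0 0 0 -1" --pt "-30 -2.4 0 0 0 0 -1" --pt "-30 -2.4 0 0 0 0 -1" --pt "-28 -2.4 0 0 0 0 -1" --pt "0 0 12 0 0 0 -1" --pt "0 0 20 0 0 0 -1" --pt "0 0 20 0 0 0 -1" --pt "0 0 0 0 0 0 -1"

```text
t: 12.97
tcp_pos: [0.555, -0.0788, 0.1467]
tool_rot: [0.625, 0.78, 0.001, -0.002]
force: [-0.4, -0.1, 0.1]
finger_gap: 0.001
```

Run:
```python
from go import *
import cv2
p=fix(-50,-42);report(*p,.073,103)
d=manip.snapshot("scene")
cv2.imwrite(f"pics/s9.png",cv2.resize(d["frame"][150:290,150:340,::-1],None,fx=4,fy=4,interpolation=cv2.INTER_CUBIC))
```

```text
t 12.9667 tcp [ 0.555  -0.0788  0.1467] fix [-53.9 -36.9] yaw 102.6 delta tool mm [ 3.5  5.1 73.7] rotvec [-0.001 -0.005 -0.007] F [-0.4 -0.1  0.1] q6 -0.57 gap 0.0
```

View pics/s9.png

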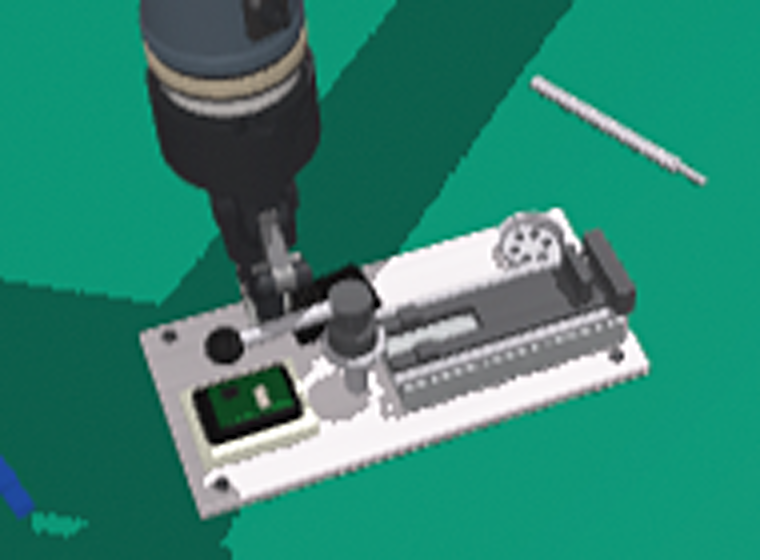

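The fingers are at crop (265,310), above the bench-side of the lever. I'll descend there with some clearance, then push.

Request:
servo_tool --pt "4 8 0 0 0 0 -1" --pt "0 0 15 0 0 0 -1" --pt "0 0 18 0 0 0 -1" --pt "0 0 15 0 0 0 -1" --pt "0 0 10 0 0 0 -1" --pt "0 0 10 0 0 0 -1" --pt "0 0 5 0 0 0 -1" --pt "0 0 0 0 0 0 -1"

```text
t: 13.68
tcp_pos: [0.5711, -0.07, 0.0819]
tool_rot: [0.624, 0.781, 0.005, 0.006]
force: [0.4, 0.5, 0.2]
finger_gap: -0.0
```

Request:
servo_tool --pt "0 -5 0 0 0 0 -1" --pt "0 -5 0 0 0 0 -1" --pt "0 -5 0 0 0 0 -1" --pt "0 -5 0 0 0 0 -1" --pt "0 -5 0 0 0 0 -1"

```text
t: 14.1
tcp_pos: [0.5467, -0.0761, 0.0836]
tool_rot: [0.624, 0.781, 0.006, 0.008]
force: [1.2, -0.1, 0.5]
finger_gap: 0.004
```

Run:
```python
from go import *
p=fix(-50,18);report(*p,.073,103)
```

```text
t 14.1 tcp [ 0.5467 -0.0761  0.0836] fix [-49.4 -29.4] yaw 102.8 delta tool mm [ -0.6 -47.6   9.7] rotvec [ 0.02   0.005 -0.003] F [ 1.2 -0.1  0.5] q6 -0.57 gap 0.0
```

Request:
servo_tool --pt "0 0 6 0.01 0.003 0 -1" --pt "0 0 4 0.01 0.002 0 -1" --pt "0 -5 0 0 0 0 -1" --pt "0 -5 0 0 0 0 -1" --pt "0 -5 0 0 0 0 -1" --pt "0 -5 0 0 0 0 -1" --pt "0 -5 0 0 0 0 -1"

```text
t: 14.68
tcp_pos: [0.5275, -0.0823, 0.0748]
tool_rot: [0.626, 0.78, 0.004, 0.006]
force: [4.7, 3.7, -0.7]
finger_gap: 0.003
```

Run:
```python
from go import *
p=fix(-50,18);report(*p,.073,103)
```

```text
t 14.6833 tcp [ 0.5275 -0.0823  0.0748] fix [-51.2  -9.3] yaw 102.5 delta tool mm [  1.  -27.3   1.4] rotvec [ 0.015  0.004 -0.009] F [ 4.7  3.7 -0.7] q6 -0.59 gap 0.0
```

Request:
servo_tool --pt "0 -5 -0.2 0 0 0 -1" --pt "0 -5 -0.2 0 0 0 -1" --pt "0 -5 -0.2 0 0 0 -1" --pt "0 -5 -0.2 0 0 0 -1" --pt "0 -5 -0.2 0 0 0 -1" --pt "0 -4 0 0 0 0 -1"

```text
t: 15.18
tcp_pos: [0.5087, -0.0899, 0.0772]
tool_rot: [0.628, 0.778, 0.011, 0.018]
force: [4.0, 2.1, -0.6]
finger_gap: -0.002
```

Run:
```python
from go import *
import cv2
p=fix(-50,18);report(*p,.073,103)
d=manip.snapshot("scene")
cv2.imwrite(f"pics/s10.png",cv2.resize(d["frame"][150:290,150:340,::-1],None,fx=4,fy=4,interpolation=cv2.INTER_CUBIC))
```

```text
t 15.1833 tcp [ 0.5087 -0.0899  0.0772] fix [-54.4  10.7] yaw 102.2 delta tool mm [ 4.3 -7.5  3.8] rotvec [ 0.04   0.014 -0.014] F [ 4.   2.1 -0.6] q6 -0.63 gap -0.0
```

View pics/s10.png

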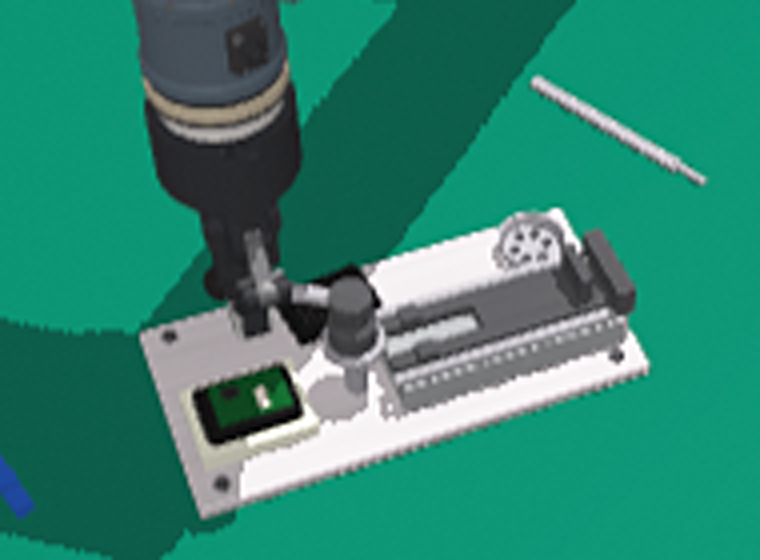

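Request:
servo_tool --pt "1 -5 0 0.015 0.005 0 -1" --pt "1 -5 0 0.015 0.005 0 -1" --pt "0 4 0 0 0 0 -1" --pt "0 5 0 0 0 0 -1" --pt "0 5 0 0 0 0 -1" --pt "0 0 -10 0 0 0 -1" --pt "0 0 -20 0 0 0 -1" --pt "0 0 -25 0 0 0 -1" --pt "0 0 -25 0 0 0 -1" --pt "0 0 -25 0 0 0 -1" --pt "-30 10 -10 0 0 0 -1" --pt "-30 10 -10 0 0 0 -1"

```text
t: 16.23
tcp_pos: [0.5317, -0.1333, 0.2001]
tool_rot: [0.624, 0.781, -0.005, -0.015]
force: [0.4, -0.0, -1.3]
finger_gap: -0.002
```

Request:
servo_tool --pt "-30 10 0 0 0 0 -1" --pt "-35 0 0 0 0 0 -1" --pt "-35 0 0 0 0 0 -1" --pt "-35 0 0 0 0 0 -1" --pt "-35 0 0 0 0 0 -1" --pt "-35 0 0 0 0 0 -1" --pt "-35 0 0 0 0 0 -1" --pt "0 0 0 0 0 0 -1"

```text
t: 16.9
tcp_pos: [0.597, -0.3755, 0.1962]
tool_rot: [0.622, 0.783, -0.007, -0.018]
force: [1.1, -1.4, -0.7]
finger_gap: -0.0
```

Run:
```python
from go import *
import cv2
s=manip.sense();print(s["t"],np.round(s["tcp_pos"],3),np.round(s["force"],1))
for n in("scene","top"):
    d=manip.snapshot(n);np.savez(f"{n}11.npz",**d)
    f=d["frame"][190:285,175:325,::-1] if n=="scene" else d["frame"][165:260,240:380,::-1]
    k=5.3 if n=="scene" else 5.7
    cv2.imwrite(f"pics/{n}11.png",cv2.resize(f,None,fx=k,fy=k,interpolation=cv2.INTER_CUBIC))
```

```text
16.9 [ 0.597 -0.376  0.196] [ 1.1 -1.4 -0.7]
```

View pics/scene11.png

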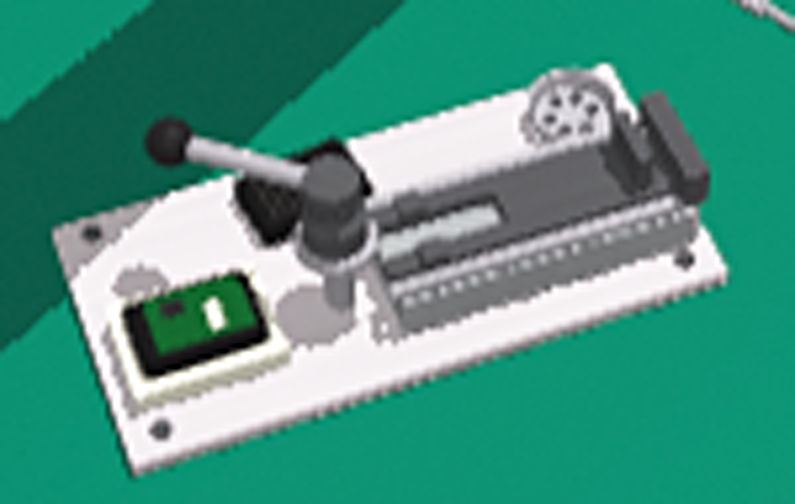

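View pics/top11.png

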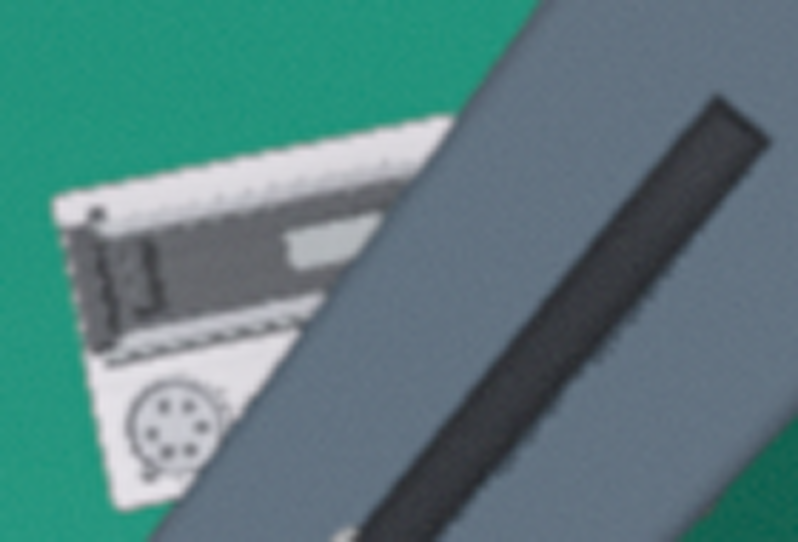

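In both views the strap lies flat with its tail at the stop: no light heel surface shows between them at top crop (110,260). The shell is in its nest at scene crop (200,325). The ball is at (170,140), off to the side of the shell. I'll check the numbers and hand in.

Run:
```python
from go import *
from h import *
from m import cs,ct
S=dict(np.load("scene11.npz"));T=dict(np.load("top11.npz"))
p=unfix(onz(S,*cs(170,140),.092));print("ball",p,np.hypot(*p),"turn",np.radians((-40-np.degrees(np.arctan2(p[1],p[0])))%360))
print("tab x",unfix(onz(T,*ct(148,272),.064)),"before",unfix(onz(T,*ct(297,243),.064)))
S0=dict(np.load("scene0.npz"))
for d in(S0,S):
    f=cv2.cvtColor(d["frame"],cv2.COLOR_RGB2HSV)[235:265,190:230]
    m=cv2.inRange(f,(50,120,40),(75,255,140));M=cv2.moments(m,True)
    print("board px",M["m10"]/M["m00"]+190,M["m01"]/M["m00"]+235,M["m00"])
manip.sign_off();print(manip.sense()["t"])
```

```text
ball [-57.779187    49.37923634] 76.00489083809414 turn 3.1506309331986255
tab x [139.86384979   3.37695108] before [76.39830006  4.02811026]
board px 211.05228758169935 249.15032679738562 153.0
board px 211.99411764705883 248.91764705882352 170.0
the job is handed in; nothing more can be done
the job is handed in; nothing more can be done
```

The clamp is open and the job was handed in at about 17 s of the 43 s allowed.

- **Nut:** I turned the lever clockwise with the fingers astride the rod to about 2.35 rad, which clears the bumps (they clear from 1.35). After sliding the strap, I swung the lever on to about 3.15 rad, half a turn in all. This extra step keeps it from hanging over the shell.
- **Strap:** I pushed it back by its tab with the fingers shut. The force rose from about 2 N to 12.7 N with the fingers at x 128.8 mm, against an expected 128 mm, so the tail met the stop. The final pictures show it flat between its guides with no gap at the stop.
- **Shell:** It is still in its nest. The circuit board's centre differs by about 1 pixel before and after, mostly because the strap's toes no longer cover part of it.
- **Check that disagreed:** The top view puts the tab at x 140 mm instead of 143 mm. That reading was picked by hand and the calibration is only good to about 2 mm. The scene view and the contact force both agree with 143 mm.

The highest force I read was about 13 N. The arm was clear of everything at hand-in.

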